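# Lift the dust-hood sash and take out the stud

## Task

Slide the sash of the small dust hood up until it stays up by itself, and let go of it. Then reach in under it, take out the threaded stud that has a nut run on it, and put it down inside the small steel tray; leave the sash up.

Things in the scene. Friction and masses are not known exactly. Their poses are not given: they have to be found in the camera images.
- hood: Sizes in mm. Fixed grey bench hood with clear sides, 330 deep (x), 280 wide (y), 320 high, origin at the centre of its underside; x points to its rear, y to its left seen from its open sloping front, z up. Its underside is 6 above the table (feet), the top of its floor 10, its front sill 47. With the sash fully up its lower edge is 190 above the table, some 100 behind the middle of the parts, which can then be reached from straight above.
- hood_sash (a joint): Clear sash in an aluminium frame, sliding up the hood's front. Travel in m: 0 shut, 0.21 fully up. It slides rearward and up at 42 degrees to the level (per metre 0.743 to the rear, 0.669 up). It needs about 6.5 N at the bottom and less higher up (counterweight). Let go below about 0.08 it slides shut; let go above about 0.13, friction holds it.
- sash_grip (a point): Pinch point in the black upright grip lug in the middle of the sash's lower rail; moves with the sash. The lug is a vertical plate 16 thick along y, 34 mm along x; it ends 21 above this point, and the sash's face is about 45 straight below it. Axes as the hood's.
- stud_nut_center (a point): Centre of the zinc nut on a loose black threaded stud, 0.33 kg, lying on the hood's floor roughly front to back, left or right of the middle; in the other half lies a black hex-head bolt with no nut. Nut 38 mm across (x), 21 thick (y), 35 high. y runs along the stud (22 diameter), which reaches 30 to -y and 58 to +y of this point; z up. Grasp the nut across x; 25 free each side.
- tray_floor (a point): Centre of the inner floor, 3 above the table, of a fixed bare sheet-steel tray, 160 (x) by 130 (y) mm outside, walls 3 thick and 27 high. z up.

How it is judged:
On the way:
1. the sash is up, let go of and staying up by itself (value of joint hood_sash above 0.07 m and velocity of joint hood_sash between -0.01 and 0.01 m/s and contact force between each of the fingers, the arm and anything else below 0.3 N), for 0.3 s.
At the end, for the whole second after the job is handed in: The sash stands by itself more than 70 mm up its travel, and the stud with nut rests, released, in the tray (centre of the nut within the tray's walls and less than 40 mm above its floor) (value of joint hood_sash above 0.07 m and x of stud_nut_center in the frame of tray_floor between -0.077 and 0.077 m and y of stud_nut_center in the frame of tray_floor between -0.062 and 0.062 m and z of stud_nut_center in the frame of tray_floor below 0.04 m and linear speed of stud below 0.02 m/s and contact force between the fingers and anything else below 0.3 N); the robot touches nothing.
It also fails if it takes over 59 s, if anything falls off the work surface, if the arm or the gripper's body presses on something with over 40 N, if the wrist force passes 120 N, or if a joint passes its speed limit or range.

## Robot

A 6-joint arm with a two-finger parallel gripper is mounted at the origin on a cart in front of the work surface, level with it; the furniture and walls round the work are solid. World frame = base frame: x ahead of the robot, y to its left, z up, the work surface at z = 0. Lengths are in m, angles in rad, forces in N, time in s.
With the tool pointing down it reaches from about 0.375 to 0.825 m from the base axis. Payload 5.5 kg.
Tool frame: the origin (TCP) lies between the finger pads; the fingertips stand 8 mm ahead of it and the grasp point (between the pads) lies 11 mm behind it (arm.finger_overhang is the distance from the TCP to the fingertips, in m); z points along the fingers, y is the direction in which the jaws open and shut (so a half turn about z gives the same grasp; the last joint's range is limited). The gripper opens to 85 mm and grips with 20 to 120 N. Pads are 22 mm wide; open, the fingers measure 114 mm over their backs; the gripper's body (76 mm by 85 mm) begins 54 mm behind the grasp point. The pads swing forward as they close: fully open they stand 13 mm farther back than shut.
Start: joints at [-1.219, 0.314, -0.047, 1.21, 0, 1.571], TCP at [0.207, -0.563, 0.239] pointing down, gripper open.
Joint ranges: [-2.67, 2.67], [-0.69, 1.73], [-1.03, 1.25], [-2.08, 2.16], [-1.42, 1.45], [-3.14, 3.14]. Speed limits (rad/s): [2.39, 2.39, 3.01, 3.14, 3.14, 3.14].

## Interface

Orientations are given as [roll, pitch, yaw] about the fixed x, y, z axes, in that order (R = Rz(yaw) Ry(pitch) Rx(roll)).
In Python, from station import arm gives the robot as it stands.
- The arm moves only by the tool servo_tool, never from a script. Its argument "commands" is a list of rows, each an object of numbers: "ax", "ay", "az": the turn, a rotation vector about the tool's x, y, z in rad; "dx", "dy", "dz": the shift along the tool's x, y, z in mm; "jaw": the closure, from 0 (fully open) to 1 (shut). In form: [{"ax": .., "ay": .., "az": .., "dx": .., "dy": .., "dz": .., "jaw": ..}, ...]. A call has 1 to 20 rows; each row shifts and turns the commanded pose from where the row before left it, along the tool's axes as they then stand; what a row does not reach is not made up. A row lasts 1/8 s, in which the tool goes at most 62.5 mm and 10.7 degrees, less where a joint would pass 70% of its speed; a pose out of reach is approached as far as the arm can. A call with a gripper value outside its range is refused whole. The fingers move at their own pace and stop on an object; "newtons" is the grip in N (left out, the last holds). Time passes only in rows, so rows that do not move let the fingers close. It gives the time, the measured TCP pose, the force and the opening at its end, in the units of the state.
- arm.get_state(): the state, without advancing time (a new reading comes with each control period).
- arm.grab_frame(name): name is "side" or "top" or "wrist"; returns a dict with "img" (400x640x3 uint8, red, green, blue), "fx", "fy", "cx", "cy" (pixels), "R" (3x3) and "t" (3): a world point X has camera coordinates R X + t. Camera axes: x right, y down, z forward; pixel columns grow to the right and rows downward; lengths in m; the calibration is good to about 2 mm. The wrist camera is an equidistant fisheye: a pixel r from the principal point sees the ray r / f radians off the axis. A picture is of the moment at which its call begins. There is no depth.
- arm.close_job(): hands the job in, once; it reports no verdict.
The state is a dict: "t": time; "joints": joint angles; "qd": joint speeds; "joint_torque": joint torques, N m; "tool_pos": TCP position; "ee_rot": TCP orientation; "ft_force": force on the tool from outside, world axes, zero at the start; "torque": the same for the moment, N m; "finger_gap": opening from 0.0 (shut) to 1.0 (fully open).
Only numpy, scipy, OpenCV 4.12 (cv2) and the standard library are available. Lean on these libraries where they do the work, as an engineer would, in place of code of your own. Each camera call takes 0.05 s, during which the arm holds its last target. There are 200 camera calls.

## Working session

There is one attempt and no reset: what is moved stays moved. The work goes in short steps, Python scripts to look and compute and a tool call to move; the robot and the scene stay as the last step left them, time stands still between calls to the robot, and variables do not carry over. Pictures are saved under pics/ and viewed, about 8 in all and at most 12, crops included, and the job is handed in when it is done.

Besides the shell and the picture viewer there is one more tool, called after "Request:" by a JSON object that holds its "op" and its "data", one argument or row to a line. servo_tool: Moves the arm, as the interface text tells. Its arguments: {"type":"object","properties":{"commands":{"type":"array"},"newtons":{"type":"number"}},"required":["commands"]}

```bash
mkdir -p pics; ls; cat > h.py <<'E'
import numpy as np, cv2
from station import arm
def snap(n,f):
    d=arm.grab_frame(n); cv2.imwrite('pics/'+f,d['img'][:,:,::-1]); np.savez('pics/'+f[:-4],**d); return d
def load(f): return np.load('pics/'+f+'.npz')
def ray(d,u,v):
    R,t=np.array(d['R']),np.array(d['t'])
    return -R.T@t, R.T@np.array([(u-d['cx'])/d['fx'],(v-d['cy'])/d['fy'],1])
def atz(d,u,v,z):
    c,r=ray(d,u,v); return c+r*(z-c[2])/r[2]
def tri(a,b):
    # least squares meeting point of rays
    A=np.zeros((3,3));y=np.zeros(3)
    for c,r in (a,b):
        r=r/np.linalg.norm(r);P=np.eye(3)-np.outer(r,r);A+=P;y+=P@c
    return np.linalg.solve(A,y)
def proj(d,X):
    p=d['R']@np.array(X)+d['t']; return d['fx']*p[0]/p[2]+d['cx'],d['fy']*p[1]/p[2]+d['cy']
E
python3 - <<'E'
from h import *
for n in('side','top'):
    d=snap(n,n+'1.png'); print(n,d['fx'],d['cx'],d['cy'],-np.array(d['R']).T@d['t']); print(np.round(d['R'],2))
print(arm.get_state())
E
```

```text
pics
side 507.30596555537045 315.0693907681333 193.06887615055152 [0.575596   0.86479076 0.61081607]
[[-1.    0.03 -0.01]
 [ 0.02  0.43 -0.9 ]
 [-0.02 -0.9  -0.43]]
top 370.9480116262356 319.6242202070458 202.73307108758698 [ 0.04901438 -0.22881824  0.76253403]
[[ 0.09 -1.   -0.  ]
 [-0.8  -0.07 -0.6 ]
 [ 0.6   0.05 -0.8 ]]
{'t': 0.1, 'joints': array([-1.21896571e+00,  3.14145827e-01, -4.79536190e-02,  1.21019658e+00,
       -2.24098566e-05,  1.57076550e+00]), 'qd': array([ 0.00142254, -0.0007217 ,  0.00183355, -0.00092074,  0.00066876,
        0.00207187]), 'joint_torque': array([ 1.45182225e-03, -5.40765882e+01,  3.40542305e+01,  1.11832967e-02,
       -6.08480741e-05,  1.44181917e-05]), 'tool_pos': array([ 0.20659347, -0.56278588,  0.23853762]), 'ee_rot': array([-3.14009296e+00,  2.23635999e-05,  3.51861475e-01]), 'ft_force': array([-0.61673078, -0.219942  , -0.07682925]), 'torque': array([-0.02810261,  0.0217225 ,  0.0086417 ]), 'finger_gap': 1.000070466684989}
```

View pics/top1.png

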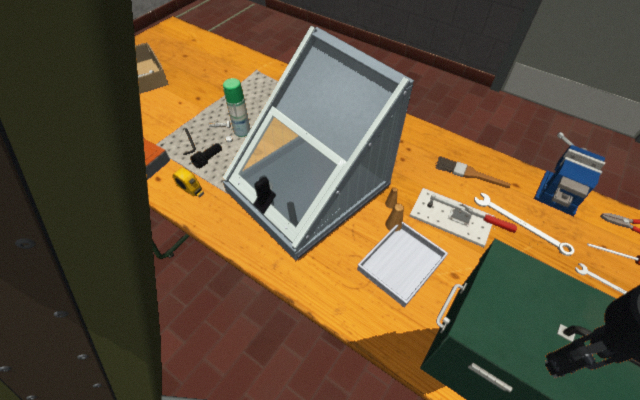

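View pics/side1.png

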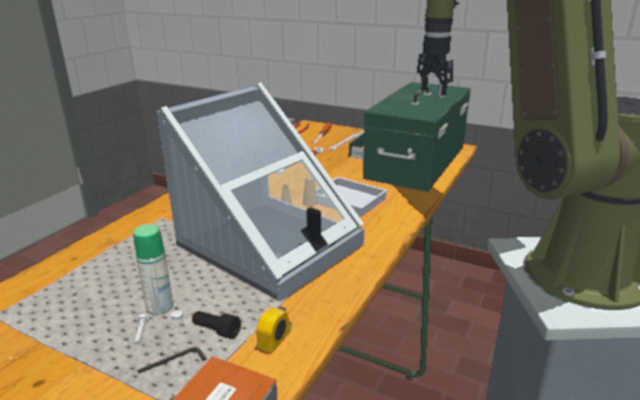

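The top picture shows the hood with its front corners near (227,182) and (297,250), the grip lug at about (263,192) and the tray around (402,262). The side picture shows the lug at about (314,222). Next I'll zoom in on both views.

```bash
python3 - <<'E'
from h import *
a=load('top1')['img'][20:310,215:455]; b=load('side1')['img'][75:300,150:395]
a=cv2.resize(a,None,fx=1.63,fy=1.63,interpolation=2); a=cv2.resize(load('top1')['img'][15:310,215:455],(480,590),interpolation=2)
b=cv2.resize(load('side1')['img'][180:300,255:370],None,fx=2.7,fy=2.7,interpolation=2)
c=cv2.resize(load('side1')['img'][75:180,150:265],None,fx=2.7,fy=2.7,interpolation=2)
print(b.shape,c.shape)
o=np.zeros((600,800,3),np.uint8);o[:590,:480]=a;o[:c.shape[0],485:485+c.shape[1]]=c[:,:315];o[285:285+315,485:485+b.shape[1]]=b[:315]
cv2.imwrite('pics/z1.png',o[:,:,::-1])
E
```

```text
(324, 310, 3) (284, 310, 3)
```

View pics/z1.png

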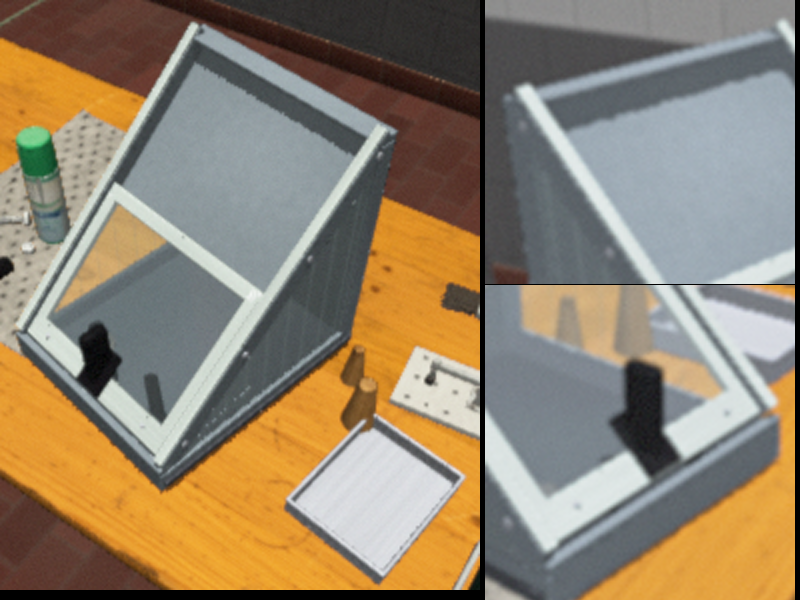

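```bash
python3 - <<'E'
from h import *
from scipy.optimize import least_squares
T,S=load('top1'),load('side1')
ob=[(T,(296.5,259.5),(-.165,-.14,.006)),(T,(226,187),(-.165,.14,.006)),(T,(389.5,186.5),(.165,-.14,.006)),(T,(413,81.5),(.165,-.14,.326)),
(S,(281.3,296),(-.165,.14,.006)),(S,(363.5,240),(-.165,-.14,.006)),(S,(178,241),(.165,.14,.006)),(S,(158.5,111),(.165,.14,.326))]
def W(p,q): c,s=np.cos(p[2]),np.sin(p[2]); return np.array([p[0]+c*q[0]-s*q[1],p[1]+s*q[0]+c*q[1],q[2]])
f=lambda p:np.concatenate([np.subtract(proj(d,W(p,q)),uv) for d,uv,q in ob])
r=least_squares(f,[.6,0,-.5],loss='soft_l1',f_scale=2);p=r.x
print('hood',p,np.round(f(p).reshape(-1,2),1).tolist())
L=tri(ray(T,262.5,179),ray(S,314.3,208.9));print('lugtop',L,proj(T,L),proj(S,L))
c,s=np.cos(p[2]),np.sin(p[2]);d=L[:2]-p[:2];print('lug in hood',c*d[0]+s*d[1],-s*d[0]+c*d[1])
K=np.array([atz(T,215+u/2,15+v/2,.027)[:2] for u,v in((372,417),(464,478),(380,580),(287,502))])
print(K,K.mean(0),[np.linalg.norm(K[i]-K[i-1]) for i in range(4)],[np.arctan2(*(K[i]-K[i-1])[::-1]) for i in range(4)])
E
```

```text
hood [ 0.65747444 -0.14745863 -0.73492217] [[-0.1, 2.6], [0.2, 4.7], [1.7, -0.8], [3.3, -0.3], [-1.3, 5.0], [1.1, 3.0], [-0.6, 3.7], [-1.2, -1.0]]
lugtop [ 0.56081169 -0.05679885  0.14307603] (np.float64(261.8337219099578), np.float64(180.69668879798942)) (np.float64(312.7615463215531), np.float64(207.69197114351152))
lug in hood -0.1325024960593119 0.0024437364471052297
[[ 0.55342949 -0.37825433]
 [ 0.47954098 -0.4774296 ]
 [ 0.35190683 -0.37749742]
 [ 0.43258767 -0.28027086]] [ 0.45436624 -0.37836305] [np.float64(0.1555747591971919), np.float64(0.12367394534914715), np.float64(0.1621015628346434), np.float64(0.12634239125239582)] [np.float64(-0.6813162841357312), np.float64(-2.2111087850283857), np.float64(2.4773298725760116), np.float64(0.8781332604342055)]
```

Request:
{"op": "servo_tool", "data": {
  "commands": [
    {"az":0.181,"dz":-15},
    {"az":0.181,"dz":-15},
    {"az":0.181,"dz":-15},
    {"az":0.181,"dz":-15},
    {"az":0.181,"dz":-15},
    {"az":0.181,"dz":-15},
    {"dx":-6,"dy":-40},
    {"dx":-6,"dy":-40},
    {"dx":-6,"dy":-40},
    {"dx":-6,"dy":-40},
    {"dx":-6,"dy":-40},
    {"dx":-6,"dy":-40},
    {"dx":-6,"dy":-40},
    {"dx":-6,"dy":-40},
    {"dx":-6,"dy":-40},
    {"dx":-6,"dy":-40},
    {"dx":-6,"dy":-40},
    {"dx":-6,"dy":-40},
    {"dx":-6,"dy":-40},
    {"dx":0,"dy":-40}
  ]
}}

```text
schema error: expected keys ax, ay, az, dx, dy, dz, jaw
```

```bash
python3 - <<'E'
from h import *
d=snap('wrist','w1.png'); print(d['fx'],d['cx'],d['cy'],-d['R'].T@d['t']);print(np.round(d['R'],3))
E
```

```text
309.70691628693146 313.79899900748427 199.7291146305702 [ 0.28582894 -0.53411488  0.37173431]
[[ 0.345 -0.939 -0.001]
 [-0.887 -0.326  0.325]
 [-0.306 -0.111 -0.946]]
```

View pics/w1.png

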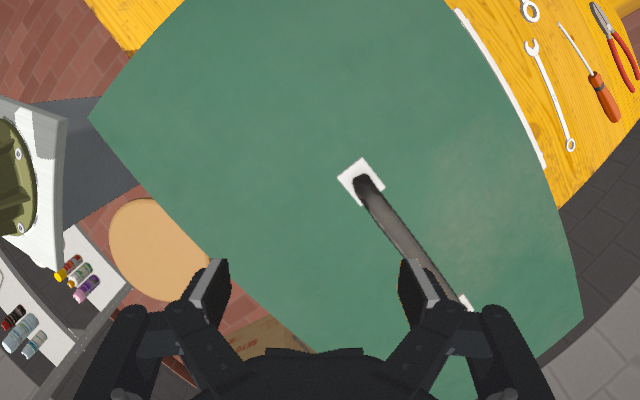

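The move was refused because every row needs all the keys. The wrist view only shows the green toolbox under the gripper, with its handle at about (360,180). I'll resend the move with full rows.

Request:
{"op": "servo_tool", "data": {
  "commands": [
    {"ax":0,"ay":0,"az":0.181,"dx":0,"dy":0,"dz":-15,"jaw":0},
    {"ax":0,"ay":0,"az":0.181,"dx":0,"dy":0,"dz":-15,"jaw":0},
    {"ax":0,"ay":0,"az":0.181,"dx":0,"dy":0,"dz":-15,"jaw":0},
    {"ax":0,"ay":0,"az":0.181,"dx":0,"dy":0,"dz":-15,"jaw":0},
    {"ax":0,"ay":0,"az":0.181,"dx":0,"dy":0,"dz":-15,"jaw":0},
    {"ax":0,"ay":0,"az":0.181,"dx":0,"dy":0,"dz":-15,"jaw":0},
    {"ax":0,"ay":0,"az":0,"dx":-6,"dy":-40,"dz":0,"jaw":0},
    {"ax":0,"ay":0,"az":0,"dx":-6,"dy":-40,"dz":0,"jaw":0},
    {"ax":0,"ay":0,"az":0,"dx":-6,"dy":-40,"dz":0,"jaw":0},
    {"ax":0,"ay":0,"az":0,"dx":-6,"dy":-40,"dz":0,"jaw":0},
    {"ax":0,"ay":0,"az":0,"dx":-6,"dy":-40,"dz":0,"jaw":0},
    {"ax":0,"ay":0,"az":0,"dx":-6,"dy":-40,"dz":0,"jaw":0},
    {"ax":0,"ay":0,"az":0,"dx":-6,"dy":-40,"dz":0,"jaw":0},
    {"ax":0,"ay":0,"az":0,"dx":-6,"dy":-40,"dz":0,"jaw":0},
    {"ax":0,"ay":0,"az":0,"dx":-6,"dy":-40,"dz":0,"jaw":0},
    {"ax":0,"ay":0,"az":0,"dx":-6,"dy":-40,"dz":0,"jaw":0},
    {"ax":0,"ay":0,"az":0,"dx":-6,"dy":-40,"dz":0,"jaw":0},
    {"ax":0,"ay":0,"az":0,"dx":-6,"dy":-40,"dz":0,"jaw":0},
    {"ax":0,"ay":0,"az":0,"dx":-6,"dy":-40,"dz":0,"jaw":0},
    {"ax":0,"ay":0,"az":0,"dx":0,"dy":-40,"dz":0,"jaw":0}
  ]
}}

```text
t: 2.65
tool_pos: [0.4181, -0.2013, 0.3453]
ee_rot: [-3.012, 0.001, -0.538]
ft_force: [0.6, -1.0, -0.5]
finger_gap: 1.0
```

```bash
cat >> h.py <<'E'
from scipy.spatial.transform import Rotation as Ro
def wray(d,u,v):
    x,y=u-d['cx'],v-d['cy'];r=np.hypot(x,y);th=r/d['fx'];k=np.sin(th)/r if r else 0
    return -d['R'].T@d['t'], d['R'].T@np.array([x*k,y*k,np.cos(th)])
def wproj(d,X):
    p=d['R']@np.array(X)+d['t'];h=np.hypot(p[0],p[1]);th=np.arctan2(h,p[2]);return d['cx']+d['fx']*th*p[0]/h,d['cy']+d['fx']*th*p[1]/h
def wz(d,u,v,z):
    c,r=wray(d,u,v);return c+r*(z-c[2])/r[2]
def shift(X):
    s=arm.get_state();R=Ro.from_euler('xyz',s['ee_rot']).as_matrix();return np.round(1000*R.T@(np.array(X)-s['tool_pos']),1)
E
python3 - <<'E'
from h import *
d=snap('wrist','w2.png'); s=arm.get_state();print(s['tool_pos'],s['ee_rot'],s['t'],shift([.561,-.057,.111]),wproj(d,[.561,-.057,.143]))
E
```

```text
[ 0.41934221 -0.20035398  0.34578777] [-3.00979632e+00  4.98314284e-04 -5.36149974e-01] 2.7 [  48.7 -163.1  258.4] (np.float64(176.6447985917713), np.float64(132.1566547681499))
```

View pics/w2.png

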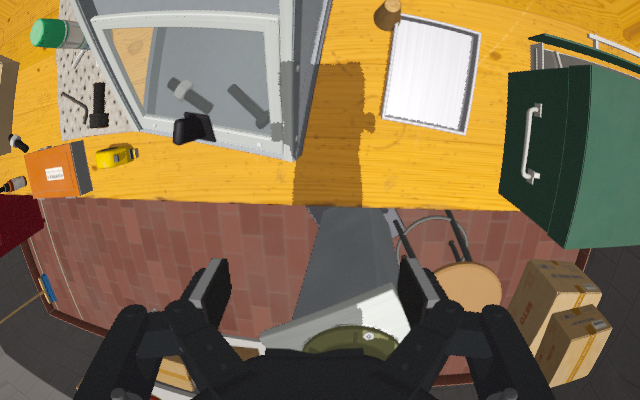

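The wrist view shows the lug at about (183,128), close to the predicted (177,132). The stud's zinc nut is in the left half at about (177,88), with the long end toward (212,107). The plain bolt is in the right half. The tool is tilted by about 0.13 rad, so I'll correct that.

```bash
cat >> h.py <<'E'
def turn(yaw):
    s=arm.get_state();R=Ro.from_euler('xyz',s['ee_rot']);return np.round((R.inv()*Ro.from_euler('xyz',[np.pi,0,yaw])).as_rotvec(),3)
def go(X,yaw):  # shift in the final tool frame
    s=arm.get_state();R=Ro.from_euler('xyz',[np.pi,0,yaw]).as_matrix();print('turn',turn(yaw),'shift after',np.round(1000*R.T@(np.array(X)-s['tool_pos']),1))
E
python3 - <<'E'
from h import *
go([.561,-.057,.111],-.735)
d=load('w2')
for u,v in((177,88),(212,107)):print(wz(d,u,v,.028))
X=.6575,-.1475
E
```

```text
turn [-0.131  0.014  0.199] shift after [   9.  -201.3  234.8]
[ 0.64841729 -0.02995529  0.028     ]
[ 0.58485896 -0.06626483  0.028     ]
```

Request:
{"op": "servo_tool", "data": {
  "commands": [
    {"ax":-0.066,"ay":0.007,"az":0.1,"dx":0,"dy":0,"dz":0,"jaw":0},
    {"ax":-0.065,"ay":0.007,"az":0.099,"dx":0,"dy":0,"dz":0,"jaw":0},
    {"ax":0,"ay":0,"az":0,"dx":1,"dy":-29,"dz":0,"jaw":0},
    {"ax":0,"ay":0,"az":0,"dx":1,"dy":-29,"dz":0,"jaw":0},
    {"ax":0,"ay":0,"az":0,"dx":1,"dy":-29,"dz":0,"jaw":0},
    {"ax":0,"ay":0,"az":0,"dx":1,"dy":-29,"dz":20,"jaw":0},
    {"ax":0,"ay":0,"az":0,"dx":1,"dy":-29,"dz":30,"jaw":0},
    {"ax":0,"ay":0,"az":0,"dx":2,"dy":-28,"dz":30,"jaw":0},
    {"ax":0,"ay":0,"az":0,"dx":2,"dy":-28,"dz":30,"jaw":0},
    {"ax":0,"ay":0,"az":0,"dx":0,"dy":0,"dz":25,"jaw":0},
    {"ax":0,"ay":0,"az":0,"dx":0,"dy":0,"dz":0,"jaw":0}
  ]
}}

```text
t: 4.08
tool_pos: [0.4405, -0.1791, 0.2298]
ee_rot: [-2.981, 0.009, -0.494]
ft_force: [1.4, -0.3, 0.5]
finger_gap: 0.997
```

```bash
python3 - <<'E'
from h import *
d=snap('wrist','w3.png'); go([.561,-.057,.111],-.735); print(wproj(d,[.561,-.057,.143]), arm.get_state()['t'])
c=cv2.resize(d['img'][150:400,150:470],(800,625),interpolation=2)[:600];cv2.imwrite('pics/w3z.png',c[:,:,::-1])
E
```

```text
turn [-0.159  0.026  0.239] shift after [   6.6 -171.4  120.2]
(np.float64(145.09297356586413), np.float64(147.31708411530843)) 4.125
```

View pics/w3.png

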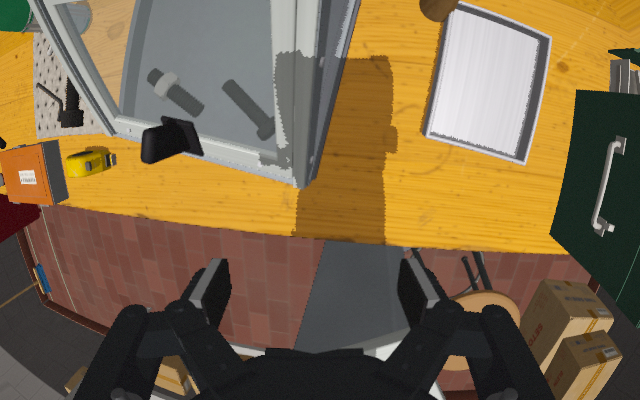

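The tool hardly moved sideways. The view is much the same as before, with the lug at about (172,140). I'll check the joints.

```bash
python3 - <<'E'
from h import *
s=arm.get_state();print(np.round(s['joints'],3),np.round(s['qd'],3),s['tool_pos'],s['ee_rot'],s['ft_force'])
E
```

```text
[-0.496  0.088 -0.354  1.136  0.161  3.141] [-0.011 -0.016  0.033  0.009 -0.002 -0.   ] [ 0.44117945 -0.17972527  0.23117079] [-2.98086804  0.00713485 -0.49452136] [0.03954819 0.36318539 0.00069412]
```

Request:
{"op": "servo_tool", "data": {
  "commands": [
    {"ax":-0.16,"ay":0.007,"az":0,"dx":0,"dy":0,"dz":0,"jaw":0},
    {"ax":0,"ay":0,"az":-0.181,"dx":0,"dy":0,"dz":0,"jaw":0},
    {"ax":0,"ay":0,"az":-0.181,"dx":0,"dy":0,"dz":0,"jaw":0},
    {"ax":0,"ay":0,"az":-0.181,"dx":0,"dy":0,"dz":0,"jaw":0},
    {"ax":0,"ay":0,"az":-0.181,"dx":0,"dy":0,"dz":0,"jaw":0},
    {"ax":0,"ay":0,"az":-0.181,"dx":0,"dy":0,"dz":0,"jaw":0},
    {"ax":0,"ay":0,"az":-0.181,"dx":0,"dy":0,"dz":0,"jaw":0},
    {"ax":0,"ay":0,"az":-0.181,"dx":0,"dy":0,"dz":0,"jaw":0},
    {"ax":0,"ay":0,"az":-0.181,"dx":0,"dy":0,"dz":0,"jaw":0},
    {"ax":0,"ay":0,"az":-0.181,"dx":0,"dy":0,"dz":0,"jaw":0},
    {"ax":0,"ay":0,"az":-0.181,"dx":0,"dy":0,"dz":0,"jaw":0},
    {"ax":0,"ay":0,"az":-0.181,"dx":0,"dy":0,"dz":0,"jaw":0},
    {"ax":0,"ay":0,"az":-0.181,"dx":0,"dy":0,"dz":0,"jaw":0},
    {"ax":0,"ay":0,"az":-0.181,"dx":0,"dy":0,"dz":0,"jaw":0},
    {"ax":0,"ay":0,"az":-0.181,"dx":0,"dy":0,"dz":0,"jaw":0},
    {"ax":0,"ay":0,"az":-0.181,"dx":0,"dy":0,"dz":0,"jaw":0},
    {"ax":0,"ay":0,"az":-0.181,"dx":0,"dy":0,"dz":0,"jaw":0},
    {"ax":0,"ay":0,"az":0,"dx":0,"dy":0,"dz":0,"jaw":0}
  ]
}}

```text
t: 6.38
tool_pos: [0.43, -0.2051, 0.2328]
ee_rot: [3.117, -0.003, 2.434]
ft_force: [0.2, 0.2, 1.0]
finger_gap: 0.999
```

```bash
python3 - <<'E'
from h import *
go([.561,-.057,.111],2.407);print(arm.get_state()['joints'])
E
```

```text
turn [ 0.024 -0.003  0.027] shift after [  2.1 197.7 121.8]
[-0.46150204  0.08198247 -0.34806213  1.13767192  0.02424323  0.24652951]
```

Request:
{"op": "servo_tool", "data": {
  "commands": [
    {"ax":0.024,"ay":-0.003,"az":0.027,"dx":0,"dy":0,"dz":0,"jaw":0},
    {"ax":0,"ay":0,"az":0,"dx":0,"dy":33,"dz":0,"jaw":0},
    {"ax":0,"ay":0,"az":0,"dx":0,"dy":33,"dz":0,"jaw":0},
    {"ax":0,"ay":0,"az":0,"dx":0,"dy":33,"dz":0,"jaw":0},
    {"ax":0,"ay":0,"az":0,"dx":0,"dy":33,"dz":0,"jaw":0},
    {"ax":0,"ay":0,"az":0,"dx":1,"dy":33,"dz":0,"jaw":0},
    {"ax":0,"ay":0,"az":0,"dx":1,"dy":33,"dz":20,"jaw":0},
    {"ax":0,"ay":0,"az":0,"dx":0,"dy":0,"dz":25,"jaw":0},
    {"ax":0,"ay":0,"az":0,"dx":0,"dy":0,"dz":15,"jaw":0},
    {"ax":0,"ay":0,"az":0,"dx":0,"dy":0,"dz":0,"jaw":0}
  ]
}}

```text
t: 7.62
tool_pos: [0.5593, -0.0565, 0.1706]
ee_rot: [-3.14, -0.004, 2.406]
ft_force: [-0.2, 0.1, 0.0]
finger_gap: 1.004
```

```bash
python3 - <<'E'
from h import *
d=snap('wrist','w4.png'); go([.561,-.057,.111],2.407); print(wproj(d,[.561,-.057,.143]), arm.get_state()['t'])
E
```

```text
turn [-0.001 -0.002 -0.   ] shift after [-1.   0.5 60.5]
(np.float64(314.68548055030027), np.float64(247.99798474137145)) 7.675
```

View pics/w4.png

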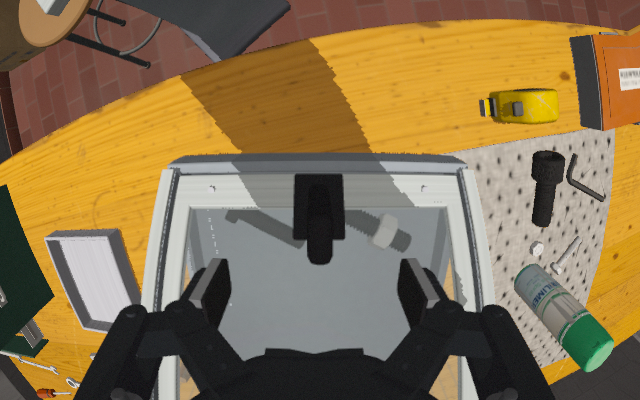

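The lug's top is at about (319,250), against the predicted (315,248), so it lies about 3 mm toward +y. The rail is level in the image, so the yaw is right. I'll descend and grip.

Request:
{"op": "servo_tool", "data": {
  "commands": [
    {"ax":0,"ay":0,"az":0,"dx":0,"dy":3,"dz":20,"jaw":0},
    {"ax":0,"ay":0,"az":0,"dx":0,"dy":0,"dz":20,"jaw":0},
    {"ax":0,"ay":0,"az":0,"dx":0,"dy":0,"dz":18,"jaw":0},
    {"ax":0,"ay":0,"az":0,"dx":0,"dy":0,"dz":0,"jaw":0.5},
    {"ax":0,"ay":0,"az":0,"dx":0,"dy":0,"dz":0,"jaw":1},
    {"ax":0,"ay":0,"az":0,"dx":0,"dy":0,"dz":0,"jaw":1},
    {"ax":0,"ay":0,"az":0,"dx":0,"dy":0,"dz":0,"jaw":1},
    {"ax":0,"ay":0,"az":0,"dx":0,"dy":0,"dz":0,"jaw":1},
    {"ax":0,"ay":0,"az":0,"dx":0,"dy":0,"dz":0,"jaw":1}
  ],
  "newtons": 50
}}

```text
t: 8.8
tool_pos: [0.5623, -0.0546, 0.1142]
ee_rot: [-3.141, -0.001, 2.408]
ft_force: [-2.2, -2.0, 5.3]
finger_gap: 0.181
```

Request:
{"op": "servo_tool", "data": {
  "commands": [
    {"ax":0,"ay":0,"az":0,"dx":-3.7,"dy":0,"dz":-3.3,"jaw":1},
    {"ax":0,"ay":0,"az":0,"dx":-7.4,"dy":0,"dz":-6.7,"jaw":1},
    {"ax":0,"ay":0,"az":0,"dx":-7.4,"dy":0,"dz":-6.7,"jaw":1},
    {"ax":0,"ay":0,"az":0,"dx":-7.4,"dy":0,"dz":-6.7,"jaw":1},
    {"ax":0,"ay":0,"az":0,"dx":-7.4,"dy":0,"dz":-6.7,"jaw":1},
    {"ax":0,"ay":0,"az":0,"dx":-7.4,"dy":0,"dz":-6.7,"jaw":1},
    {"ax":0,"ay":0,"az":0,"dx":-7.4,"dy":0,"dz":-6.7,"jaw":1},
    {"ax":0,"ay":0,"az":0,"dx":-7.4,"dy":0,"dz":-6.7,"jaw":1}
  ]
}}

```text
t: 9.8
tool_pos: [0.6026, -0.0907, 0.1631]
ee_rot: [-3.141, -0.005, 2.409]
ft_force: [-3.3, 4.3, -1.0]
finger_gap: 0.175
```

Request:
{"op": "servo_tool", "data": {
  "commands": [
    {"ax":0,"ay":0,"az":0,"dx":-7.4,"dy":0,"dz":-6.7,"jaw":1},
    {"ax":0,"ay":0,"az":0,"dx":-7.4,"dy":0,"dz":-6.7,"jaw":1},
    {"ax":0,"ay":0,"az":0,"dx":-7.4,"dy":0,"dz":-6.7,"jaw":1},
    {"ax":0,"ay":0,"az":0,"dx":-7.4,"dy":0,"dz":-6.7,"jaw":1},
    {"ax":0,"ay":0,"az":0,"dx":-7.4,"dy":0,"dz":-6.7,"jaw":1},
    {"ax":0,"ay":0,"az":0,"dx":-7.4,"dy":0,"dz":-6.7,"jaw":1},
    {"ax":0,"ay":0,"az":0,"dx":-7.4,"dy":0,"dz":-6.7,"jaw":1},
    {"ax":0,"ay":0,"az":0,"dx":-7.4,"dy":0,"dz":-6.7,"jaw":1},
    {"ax":0,"ay":0,"az":0,"dx":-7.4,"dy":0,"dz":-6.7,"jaw":1},
    {"ax":0,"ay":0,"az":0,"dx":-7.4,"dy":0,"dz":-6.7,"jaw":1},
    {"ax":0,"ay":0,"az":0,"dx":-7.4,"dy":0,"dz":-6.7,"jaw":1},
    {"ax":0,"ay":0,"az":0,"dx":-7.4,"dy":0,"dz":-6.7,"jaw":1},
    {"ax":0,"ay":0,"az":0,"dx":0,"dy":0,"dz":0,"jaw":1}
  ]
}}

```text
t: 11.42
tool_pos: [0.6704, -0.1516, 0.245]
ee_rot: [3.142, -0.0, 2.408]
ft_force: [-3.5, 1.6, 4.6]
finger_gap: 0.179
```

Request:
{"op": "servo_tool", "data": {
  "commands": [
    {"ax":0,"ay":0,"az":0,"dx":-6,"dy":0,"dz":-5.4,"jaw":1},
    {"ax":0,"ay":0,"az":0,"dx":0,"dy":0,"dz":0,"jaw":1},
    {"ax":0,"ay":0,"az":0,"dx":0,"dy":0,"dz":0,"jaw":0.5},
    {"ax":0,"ay":0,"az":0,"dx":0,"dy":0,"dz":0,"jaw":0},
    {"ax":0,"ay":0,"az":0,"dx":0,"dy":0,"dz":0,"jaw":0},
    {"ax":0,"ay":0,"az":0,"dx":0,"dy":0,"dz":0,"jaw":0},
    {"ax":0,"ay":0,"az":0,"dx":0,"dy":0,"dz":0,"jaw":0},
    {"ax":0,"ay":0,"az":0,"dx":0,"dy":0,"dz":-15,"jaw":0},
    {"ax":0,"ay":0,"az":0,"dx":0,"dy":0,"dz":-20,"jaw":0},
    {"ax":0,"ay":0,"az":0,"dx":0,"dy":0,"dz":-20,"jaw":0},
    {"ax":0,"ay":0,"az":0,"dx":25,"dy":0,"dz":-10,"jaw":0},
    {"ax":0,"ay":0,"az":0,"dx":40,"dy":0,"dz":0,"jaw":0},
    {"ax":0,"ay":0,"az":0,"dx":40,"dy":0,"dz":0,"jaw":0},
    {"ax":0,"ay":0,"az":0,"dx":40,"dy":0,"dz":0,"jaw":0},
    {"ax":0,"ay":0,"az":0,"dx":20,"dy":0,"dz":0,"jaw":0},
    {"ax":0,"ay":0,"az":0,"dx":0,"dy":0,"dz":0,"jaw":0}
  ]
}}

```text
t: 13.42
tool_pos: [0.5511, -0.0438, 0.316]
ee_rot: [3.141, -0.001, 2.41]
ft_force: [0.5, -0.2, 0.2]
finger_gap: 1.004
```

```bash
python3 - <<'E'
from h import *
d=snap('wrist','w5.png'); s=snap('side','side2.png')
im=d['img'].copy(); im[:130,:200]=cv2.resize(s['img'][60:300,120:490],(200,130),interpolation=3)
im=cv2.resize(im,(800,500),interpolation=2);cv2.imwrite('pics/w5z.png',im[:,:,::-1]); st=arm.get_state();print(st['tool_pos'],st['t'])
E
```

```text
[ 0.55222501 -0.0447628   0.31524269] 13.525
```

View pics/w5z.png

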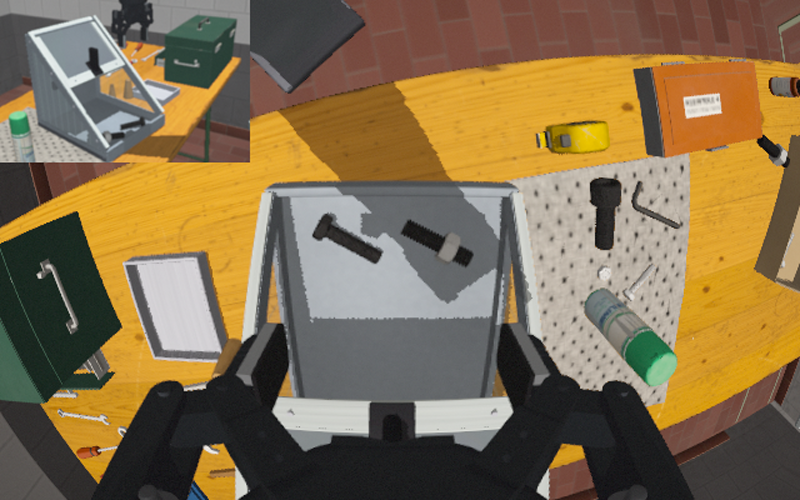

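The inset shows the sash standing up by itself, with the grip lug up near the top. In the wrist view (in 800-px pixels) the stud runs from (402,227) to (470,260), with the nut at (450,248).

```bash
python3 - <<'E'
from h import *
d=load('w5');s=load('side2')
P=[wz(d,u/1.25,v/1.25,.0275) for u,v in((402,227),(470,260),(450,248))]
for p in P: print(p,proj(s,p))
a=P[0][:2]-P[1][:2];phi=np.arctan2(a[1],a[0]);print('len',np.linalg.norm(a),'stud dir(+y)',phi,'ratio',np.linalg.norm(P[2][:2]-P[1][:2]),np.linalg.norm(P[2][:2]-P[0][:2]))
im=cv2.resize(s['img'][190:300,240:380],(800,629),interpolation=2)[:600];cv2.imwrite('pics/s2z.png',im[:,:,::-1])
E
```

```text
[ 0.58393992 -0.05814787  0.0275    ] (np.float64(302.7108298628449), np.float64(255.9445805000134))
[ 0.66749302 -0.024873    0.0275    ] (np.float64(262.4893304721835), np.float64(265.6207409254795))
[ 0.6398892  -0.03330542  0.0275    ] (np.float64(275.9917720362226), np.float64(263.0340236642279))
len 0.08993518985884345 stud dir(+y) -2.76259738490299 ratio 0.02886307027658198 0.06121657779223017
```

View pics/s2z.png

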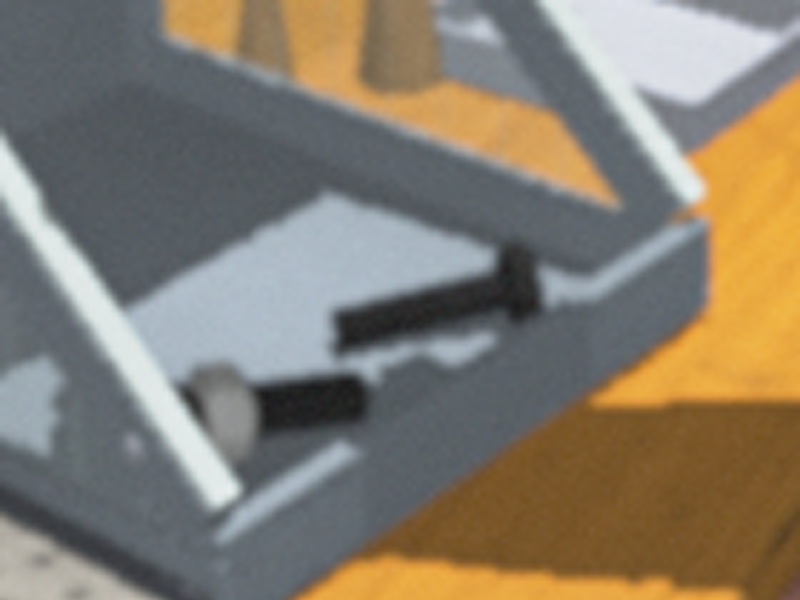

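Request:
{"op": "servo_tool", "data": {
  "commands": [
    {"ax":0,"ay":0,"az":-0.185,"dx":0,"dy":0,"dz":0,"jaw":0.3},
    {"ax":0,"ay":0,"az":-0.185,"dx":0,"dy":0,"dz":0,"jaw":0.3},
    {"ax":0,"ay":0,"az":-0.185,"dx":0,"dy":0,"dz":0,"jaw":0.3},
    {"ax":0,"ay":0,"az":-0.185,"dx":0,"dy":0,"dz":0,"jaw":0.3},
    {"ax":0,"ay":0,"az":-0.185,"dx":0,"dy":0,"dz":0,"jaw":0.3},
    {"ax":0,"ay":0,"az":-0.185,"dx":0,"dy":0,"dz":0,"jaw":0.3},
    {"ax":0,"ay":0,"az":0,"dx":0,"dy":0,"dz":0,"jaw":0.3}
  ]
}}

```text
t: 14.4
tool_pos: [0.5522, -0.0452, 0.3142]
ee_rot: [3.14, -0.002, -2.768]
ft_force: [-0.3, -0.4, 0.3]
finger_gap: 0.699
```

```bash
python3 - <<'E'
from h import *
go([.638,-.036,.024],-2.763);print(arm.get_state()['joints'])
E
```

```text
turn [ 0.002 -0.002 -0.005] shift after [-83.1 -23.1 290.2]
[-8.21455871e-02  2.09494376e-01 -1.39357334e-02  1.34949250e+00
  7.43014867e-04 -4.55881553e-01]
```

Request:
{"op": "servo_tool", "data": {
  "commands": [
    {"ax":0,"ay":0,"az":0,"dx":-28,"dy":-8,"dz":0,"jaw":0.3},
    {"ax":0,"ay":0,"az":0,"dx":-28,"dy":-8,"dz":0,"jaw":0.3},
    {"ax":0,"ay":0,"az":0,"dx":-27,"dy":-7,"dz":30,"jaw":0.3},
    {"ax":0,"ay":0,"az":0,"dx":0,"dy":0,"dz":45,"jaw":0.3},
    {"ax":0,"ay":0,"az":0,"dx":0,"dy":0,"dz":45,"jaw":0.3},
    {"ax":0,"ay":0,"az":0,"dx":0,"dy":0,"dz":45,"jaw":0.3},
    {"ax":0,"ay":0,"az":0,"dx":0,"dy":0,"dz":25,"jaw":0.3},
    {"ax":0,"ay":0,"az":0,"dx":0,"dy":0,"dz":0,"jaw":0.3}
  ]
}}

```text
t: 15.4
tool_pos: [0.6352, -0.0355, 0.1216]
ee_rot: [3.138, -0.006, -2.768]
ft_force: [0.3, -0.5, 0.2]
finger_gap: 0.699
```

```bash
python3 - <<'E'
from h import *
d=snap('wrist','w6.png');go([.638,-.036,.024],-2.763);st=arm.get_state();print(wproj(d,[.638,-.036,.0275]),st['t'])
p=st['tool_pos'];print(wproj(d,[p[0],p[1],.0275]))
im=d['img'][120:400,130:510];cv2.imwrite('pics/w6z.png',cv2.resize(im,(760,560),interpolation=2)[:,:,::-1])
E
```

```text
turn [ 0.002 -0.003 -0.005] shift after [-1.2 -1.1 99.5]
(np.float64(311.69229220018366), np.float64(209.7940380699085)) 15.45
(np.float64(313.04472305194304), np.float64(208.36273205024875))
```

View pics/w6z.png

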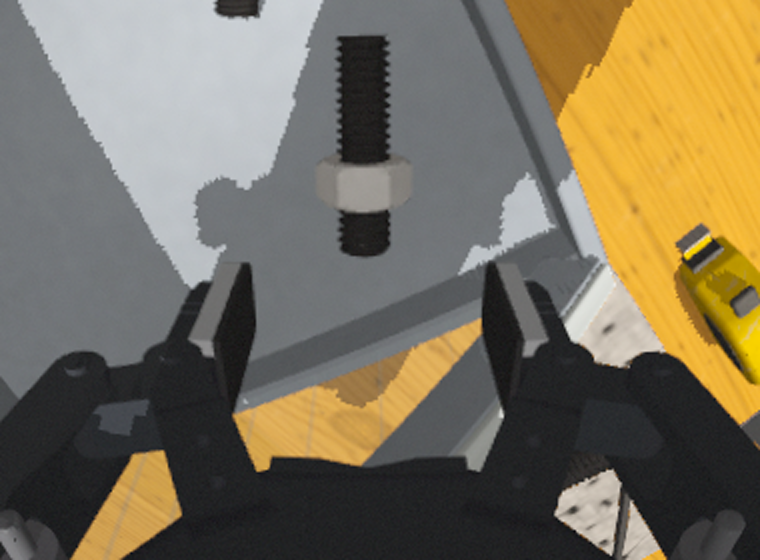

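The nut is centred at full-frame pixel (312,212), against the predicted (312,210), and the stud is upright between the jaws. I'll descend and grip.

Request:
{"op": "servo_tool", "data": {
  "commands": [
    {"ax":0,"ay":0,"az":0,"dx":-2,"dy":-1,"dz":30,"jaw":0.3},
    {"ax":0,"ay":0,"az":0,"dx":0,"dy":0,"dz":30,"jaw":0.3},
    {"ax":0,"ay":0,"az":0,"dx":0,"dy":0,"dz":20,"jaw":0.3},
    {"ax":0,"ay":0,"az":0,"dx":0,"dy":0,"dz":12,"jaw":0.3},
    {"ax":0,"ay":0,"az":0,"dx":0,"dy":0,"dz":6,"jaw":0.3},
    {"ax":0,"ay":0,"az":0,"dx":0,"dy":0,"dz":0,"jaw":0.3}
  ],
  "newtons": 60
}}

```text
t: 16.2
tool_pos: [0.6393, -0.0353, 0.0267]
ee_rot: [3.14, -0.001, -2.765]
ft_force: [-0.4, -1.6, 0.1]
finger_gap: 0.702
```

Request:
{"op": "servo_tool", "data": {
  "commands": [
    {"ax":0,"ay":0,"az":0,"dx":0,"dy":0,"dz":0,"jaw":0.6},
    {"ax":0,"ay":0,"az":0,"dx":0,"dy":0,"dz":0,"jaw":1},
    {"ax":0,"ay":0,"az":0,"dx":0,"dy":0,"dz":0,"jaw":1},
    {"ax":0,"ay":0,"az":0,"dx":0,"dy":0,"dz":0,"jaw":1},
    {"ax":0,"ay":0,"az":0,"dx":0,"dy":0,"dz":0,"jaw":1}
  ]
}}

```text
t: 16.82
tool_pos: [0.6396, -0.0353, 0.0275]
ee_rot: [3.141, 0.0, -2.765]
ft_force: [-1.6, -0.1, 5.9]
finger_gap: 0.403
```

Request:
{"op": "servo_tool", "data": {
  "commands": [
    {"ax":0,"ay":0,"az":0,"dx":0,"dy":0,"dz":-8,"jaw":1},
    {"ax":0,"ay":0,"az":0,"dx":0,"dy":0,"dz":-25,"jaw":1},
    {"ax":0,"ay":0,"az":0,"dx":0,"dy":0,"dz":-38,"jaw":1},
    {"ax":0,"ay":0,"az":0,"dx":0,"dy":0,"dz":-38,"jaw":1},
    {"ax":0,"ay":0,"az":0,"dx":0,"dy":0,"dz":-38,"jaw":1},
    {"ax":0,"ay":0,"az":0,"dx":0,"dy":0,"dz":-38,"jaw":1},
    {"ax":0,"ay":0,"az":0,"dx":0,"dy":0,"dz":-38,"jaw":1},
    {"ax":0,"ay":0,"az":0.175,"dx":0,"dy":0,"dz":0,"jaw":1},
    {"ax":0,"ay":0,"az":0.175,"dx":0,"dy":0,"dz":0,"jaw":1},
    {"ax":0,"ay":0,"az":0.175,"dx":0,"dy":0,"dz":0,"jaw":1},
    {"ax":0,"ay":0,"az":0.175,"dx":0,"dy":0,"dz":0,"jaw":1},
    {"ax":0,"ay":0,"az":0.175,"dx":0,"dy":0,"dz":0,"jaw":1},
    {"ax":0,"ay":0,"az":0.175,"dx":0,"dy":0,"dz":0,"jaw":1},
    {"ax":0,"ay":0,"az":0,"dx":0,"dy":0,"dz":0,"jaw":1}
  ]
}}

```text
t: 18.58
tool_pos: [0.6387, -0.0354, 0.2488]
ee_rot: [-3.14, -0.003, 2.47]
ft_force: [-0.4, 0.0, -4.9]
finger_gap: 0.4
```

```bash
python3 - <<'E'
from h import *
go([.369,-.302,.25],2.47);go([.454,-.378,.022],2.47);print(arm.get_state()['joints'])
E
```

```text
turn [-0.001 -0.003  0.   ] shift after [  45.3 -376.5   -1.2]
turn [-0.001 -0.003  0.   ] shift after [ -68.6 -383.1  226.8]
[-5.58935364e-02  3.89752023e-01  8.16303228e-02  1.26590584e+00
  9.10863040e-04  6.15538863e-01]
```

Request:
{"op": "servo_tool", "data": {
  "commands": [
    {"ax":0,"ay":0,"az":0,"dx":10,"dy":-20,"dz":0,"jaw":1},
    {"ax":0,"ay":0,"az":0,"dx":10,"dy":-36,"dz":0,"jaw":1},
    {"ax":0,"ay":0,"az":0,"dx":10,"dy":-36,"dz":0,"jaw":1},
    {"ax":0,"ay":0,"az":0,"dx":8,"dy":-36,"dz":0,"jaw":1},
    {"ax":0,"ay":0,"az":0,"dx":7,"dy":-36,"dz":0,"jaw":1},
    {"ax":0,"ay":0,"az":0,"dx":0,"dy":-36,"dz":0,"jaw":1},
    {"ax":0,"ay":0,"az":0,"dx":0,"dy":-36,"dz":0,"jaw":1},
    {"ax":0,"ay":0,"az":0,"dx":0,"dy":-36,"dz":0,"jaw":1},
    {"ax":0,"ay":0,"az":0,"dx":0,"dy":-36,"dz":0,"jaw":1},
    {"ax":0,"ay":0,"az":0,"dx":0,"dy":-36,"dz":0,"jaw":1},
    {"ax":0,"ay":0,"az":0,"dx":0,"dy":-36,"dz":0,"jaw":1},
    {"ax":0,"ay":0,"az":0,"dx":-28,"dy":-3,"dz":20,"jaw":1},
    {"ax":0,"ay":0,"az":0,"dx":-28,"dy":0,"dz":30,"jaw":1},
    {"ax":0,"ay":0,"az":0,"dx":-28,"dy":0,"dz":30,"jaw":1},
    {"ax":0,"ay":0,"az":0,"dx":-29,"dy":0,"dz":30,"jaw":1},
    {"ax":0,"ay":0,"az":0,"dx":0,"dy":0,"dz":20,"jaw":1},
    {"ax":0,"ay":0,"az":0,"dx":0,"dy":0,"dz":0,"jaw":1},
    {"ax":0,"ay":0,"az":0,"dx":0,"dy":0,"dz":0,"jaw":1}
  ]
}}

```text
t: 20.82
tool_pos: [0.4533, -0.3772, 0.1199]
ee_rot: [-3.141, -0.002, 2.47]
ft_force: [-0.6, -0.2, -3.4]
finger_gap: 0.402
```

```bash
python3 - <<'E'
from h import *
d=snap('wrist','w7.png');t=snap('top','top7.png');go([.454,-.378,.022],2.47)
o=np.zeros((600,800,3),np.uint8);o[:400,:640]=d['img'];o[300:600,400:800]=cv2.resize(t['img'][150:350,250:516],(400,300));cv2.imwrite('pics/w7z.png',o[:,:,::-1])
E
```

```text
turn [-0.    -0.    -0.001] shift after [-0.5 -0.2 98.6]
```

View pics/w7z.png

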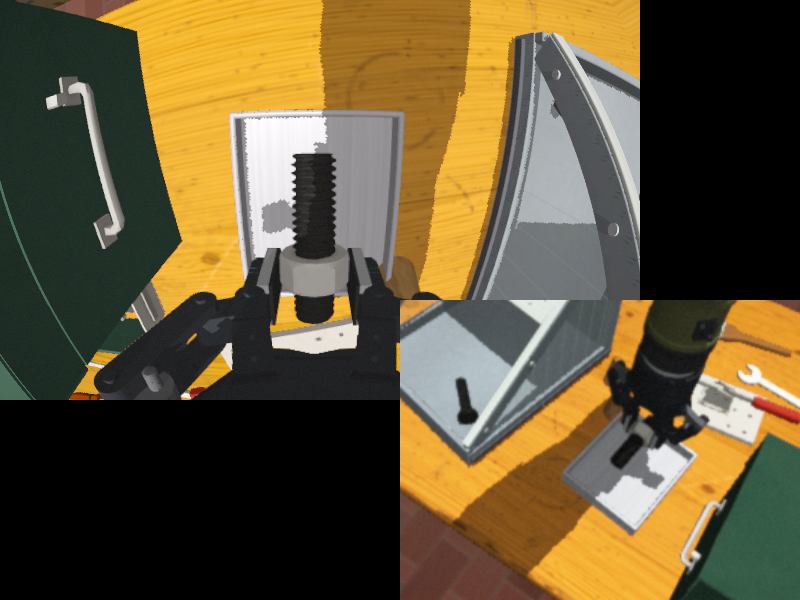

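The stud is held firmly, centred across the tray (walls at columns 230 and 403, nut at 314) and parallel to its sides. I'll lower it, release and retreat.

Request:
{"op": "servo_tool", "data": {
  "commands": [
    {"ax":0,"ay":0,"az":0,"dx":0,"dy":0,"dz":30,"jaw":1},
    {"ax":0,"ay":0,"az":0,"dx":0,"dy":0,"dz":30,"jaw":1},
    {"ax":0,"ay":0,"az":0,"dx":0,"dy":0,"dz":20,"jaw":1},
    {"ax":0,"ay":0,"az":0,"dx":0,"dy":0,"dz":10,"jaw":1},
    {"ax":0,"ay":0,"az":0,"dx":0,"dy":0,"dz":5,"jaw":1},
    {"ax":0,"ay":0,"az":0,"dx":0,"dy":0,"dz":0,"jaw":1},
    {"ax":0,"ay":0,"az":0,"dx":0,"dy":0,"dz":0,"jaw":1}
  ]
}}

```text
t: 21.8
tool_pos: [0.4536, -0.3775, 0.025]
ee_rot: [-3.141, -0.001, 2.468]
ft_force: [0.1, 0.1, -3.0]
finger_gap: 0.402
```

Request:
{"op": "servo_tool", "data": {
  "commands": [
    {"ax":0,"ay":0,"az":0,"dx":0,"dy":0,"dz":2,"jaw":1},
    {"ax":0,"ay":0,"az":0,"dx":0,"dy":0,"dz":2,"jaw":1},
    {"ax":0,"ay":0,"az":0,"dx":0,"dy":0,"dz":0,"jaw":1}
  ]
}}

```text
t: 22.18
tool_pos: [0.4534, -0.3773, 0.0206]
ee_rot: [-3.141, -0.001, 2.468]
ft_force: [-0.2, 0.3, 0.7]
finger_gap: 0.401
```

Request:
{"op": "servo_tool", "data": {
  "commands": [
    {"ax":0,"ay":0,"az":0,"dx":0,"dy":0,"dz":0,"jaw":0.5},
    {"ax":0,"ay":0,"az":0,"dx":0,"dy":0,"dz":0,"jaw":0.3},
    {"ax":0,"ay":0,"az":0,"dx":0,"dy":0,"dz":0,"jaw":0.3},
    {"ax":0,"ay":0,"az":0,"dx":0,"dy":0,"dz":0,"jaw":0.3},
    {"ax":0,"ay":0,"az":0,"dx":0,"dy":0,"dz":-10,"jaw":0.3},
    {"ax":0,"ay":0,"az":0,"dx":0,"dy":0,"dz":-30,"jaw":0.3},
    {"ax":0,"ay":0,"az":0,"dx":0,"dy":0,"dz":-40,"jaw":0.3},
    {"ax":0,"ay":0,"az":0,"dx":0,"dy":0,"dz":-40,"jaw":0.3},
    {"ax":0,"ay":0,"az":0,"dx":0,"dy":0,"dz":-40,"jaw":0.3},
    {"ax":0,"ay":0,"az":0,"dx":0,"dy":0,"dz":-40,"jaw":0.3},
    {"ax":0,"ay":0,"az":0,"dx":0,"dy":0,"dz":0,"jaw":0.3},
    {"ax":0,"ay":0,"az":0,"dx":0,"dy":0,"dz":0,"jaw":0.3}
  ]
}}

```text
t: 23.68
tool_pos: [0.4533, -0.3771, 0.2202]
ee_rot: [-3.141, -0.002, 2.468]
ft_force: [-0.3, 0.5, -0.8]
finger_gap: 0.703
```

```bash
python3 - <<'E'
from h import *
d=snap('wrist','w8.png');t=snap('side','side8.png');s=arm.get_state();print(s['ft_force'],s['t'],wproj(d,[.454,-.378,.02]))
o=np.zeros((600,800,3),np.uint8);o[:400,:640]=d['img'];o[300:600,400:800]=cv2.resize(t['img'][70:310,130:450],(400,300));cv2.imwrite('pics/w8z.png',o[:,:,::-1])
E
```

```text
[-0.43568177  0.41367708 -0.06347303] 23.775 (np.float64(313.5670855793164), np.float64(174.55039141278982))
```

View pics/w8z.png

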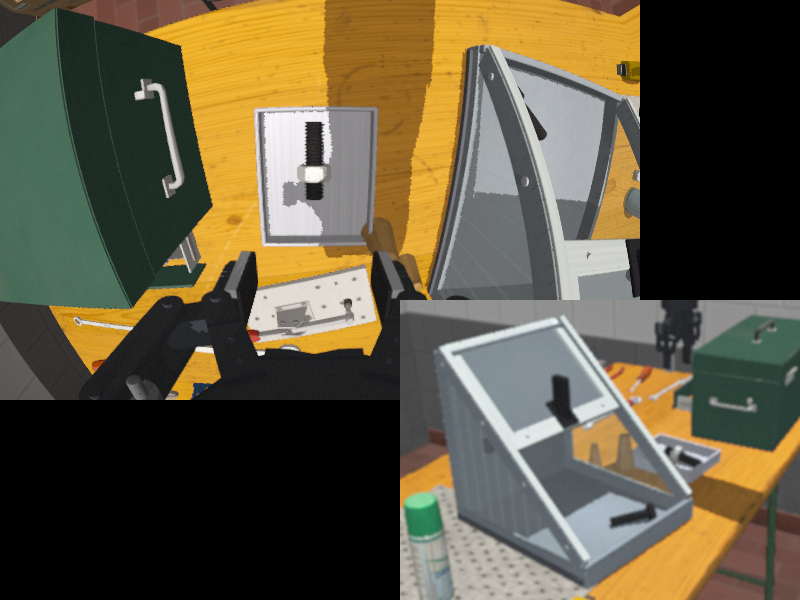

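The stud lies in the middle of the tray with its nut at (313,173), the gripper is clear, and the sash is still up.

```bash
python3 -c "
from station import arm
arm.close_job()"
```

```text
the job is handed in; nothing more can be done
```

I slid the sash up about 0.2 m by its lug and let go of it. I then took the stud out by its nut from above, set it down in the middle of the steel tray, backed 0.2 m away and handed the job in at about 24 s.

**Last checks:** The final wrist and side pictures show the sash still up by itself. The stud lies flat in the tray, with the nut about 1 mm from the expected spot. The force reading with the gripper clear was about 0.6 N, which is the sensor noise I also saw in free air.

**What went wrong or disagreed:**
- My first approach ran the last joint to its range limit, which tilted the tool. I turned the gripper the other way round, and the arm touched nothing.
- One move was refused because its rows lacked some keys.
- The gripper read the nut as about 34 mm wide instead of the stated 38 mm, but the grip held.
- The hand-in reports no verdict, so I have no confirmation that it passed.

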